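# Find the unlatched lid of a bench power trough and tip it open

### The arm

A 6-joint arm with a two-finger parallel gripper is mounted at the origin on the work surface. World frame = base frame: x ahead of the robot, y to its left, z up, the work surface at z = 0. Lengths are in mm, angles in rad, forces in N, time in s.
With the tool pointing down it reaches from about 350 to 725 mm from the base axis. Payload 6 kg.
Tool frame: the origin (TCP) lies between the finger pads; the fingertips stand arm.tip_reach ahead of it and the grasp point (between the pads) lies 8 mm behind it (arm.tip_reach is the distance from the TCP to the fingertips, in mm); z points along the fingers, y is the line along which they close (so a half turn about z gives the same grasp; the last joint's range is limited). The gripper opens to 85 mm and grips with 20 to 120 N. Pads are 22 mm wide; open, the fingers measure 114 mm over their backs; the gripper's body (76 mm by 85 mm) begins 54 mm behind the grasp point. The pads swing forward as they close: fully open they stand 13 mm farther back than shut.
Start: joints at [-0.904, 0.04, 0.085, 0, -1.615, -0.334], TCP at [196.021, -567.05, 204.861] pointing down, gripper open.
Joint ranges: [-2.56, 2.56], [-1.29, 2.01], [-1.08, 1.49], [-3.29, 1.98], [-2.81, -0.18], [-2.99, 2.99]. Speed limits (rad/s): [2.57, 2.57, 3.01, 3.14, 3.14, 3.14].

### API

Orientations are given as a unit quaternion [x, y, z, w].
In Python, from cell import arm gives the robot as it stands.
- The arm moves only by the tool drive_tool, never from a script. Its argument "moves" is one flat list of numbers, 6 for each row, row after row: the shift along the tool's x, y, z in mm, then the turn, a rotation vector about the tool's x, y, z in rad. A call has 1 to 20 rows; each row is the pose to reach, as a shift and turn from the pose commanded when the call began, along the tool's axes at that moment; what a row does not reach only later rows make up. A row lasts 1/12 s, in which the tool goes at most 41.7 mm and 7.16 degrees, less where a joint would pass 70% of its speed; a pose out of reach is approached as far as the arm can. A call with a gripper value outside its range is refused whole. "grip" is the opening in per cent of the stroke, from 0 (shut) to 100 (fully open), set as the call begins (left out, the last holds). The fingers move at their own pace and stop on an object; the grip force is fixed at half the most. Time passes only in rows, so rows that repeat a pose let the fingers close. It gives the time, the measured TCP pose, the force, the opening and the grip force at its end, in the units of the state.
- arm.get_obs(): the state, without advancing time (a new reading comes with each control period).
- arm.capture(name): name is "scene" or "top" or "wrist"; returns the picture (480x640x3 uint8, blue, green, red); there is no depth.
- arm.calibration(name): a dict with "intrinsics" (3x3 intrinsics, pixels), "eye" and "orientation" of the camera in the world. Camera axes: x right, y down, z forward; pixel columns grow to the right and rows downward; lengths in mm; the calibration is good to about 2 mm. A picture is of the moment at which its call begins: read the wrist's pose just before it. calibration takes no time and is no camera call; for the wrist camera it gives the pose at the moment of the call.
- arm.sign_off(): hands the job in; it is judged then, once.
Trained networks look in the newest picture that a camera, given by its name, has taken for a name from the list of things; names that differ only in an ending like _2 or _b are one class to them, and where a whole thing is asked for, a point or a joint stands for the part that bears it (a point fixed in the world has none). Each returns a list of dicts, best first, with "confidence" (0 to 1); they miss things now and then, are a little off and sometimes report something else, mostly with a low value. They report only what shows in the picture. A call takes as long as a camera call.
- arm.cut_out(camera, query): "mask" (480x640 bool, what is visible of it) and "xy" ([column, row] in pixels, amid what is visible of it).
The state is a dict: "t": time; "q": joint angles; "joint_velocities": joint speeds; "joint_efforts": joint torques, N m; "ee_pos": TCP position; "ee_rot": TCP orientation; "force": force on the tool from outside, world axes, zero at the start; "wrist_torque": the same for the moment, N m; "opening": opening from 0.0 (shut) to 1.0 (fully open); "gripper_force": force on a finger pad.
Only numpy, scipy, OpenCV 4.12 (cv2) and the standard library are available. Lean on these libraries where they do the work, as an engineer would, in place of code of your own. Each camera call takes 0.05 s, during which the arm holds its last target. There are 200 camera calls.

### The job

One of the four lids on the bench's power trough has been unlatched so that its sockets can be used; they all look alike. With the fingertips only, press lightly on the black strips at the lids' back edges to find the one that rocks, then push (do not grip) that lid up and right back against its stop and leave it standing open. Do not force the latched lids, and leave the contactor, the wire reel and the screwdriver where they are.

Things in the scene. Friction and masses are not known exactly. Their poses are not given: they have to be found in the camera images.
- trough: Aluminium power trough screwed to the bench, 160 (x) x 440 (y) x 80 mm high. Origin: centre of its underside; x points to its back (away from the robot at yaw 0), y along its length, z up. Four identical grey lids lie flush in its top (z = 80), centred at y = +156, +52, -52, -156: each from x = -60 to +60, 94 mm in y, 4 mm thick. Each lid turns on a pin along y at x = +20, z = +78.
- pad1 (a point): Place 1: centre of the black ribbed press strip (24 mm in x, 84 mm in y, 1 to 2 mm proud) on the back part of the lid at trough y = +156. It lies 26 mm behind the lid's pin; the lid's back edge is 14 mm further on. The point is fixed to the trough and does not move with the lid.
- pad2 (a point): Place 2: the same for the lid at trough y = +52. Three of the four lids are held by hidden sprung catches: pressed at the strip they give about 2 mm for 15 N and spring back. The fourth goes down freely under about 4 to 6 N; which place it has changes from run to run.
- pad3 (a point): Place 3: the same for the lid at trough y = -52. Under a lid's back part the well is empty, 70 mm deep, from the pin to 42 mm behind it, so a fingertip can follow the strip down.
- pad4 (a point): Place 4: the same for the lid at trough y = -156.
- tip_lid (a joint): Angle in rad of the one unlatched lid, whichever place it has: 0 shut and flush; it grows as the back 40 mm goes down and the front 80 mm (the leaf) rises; 1.57 leaf upright, its free edge 80 mm above the pin; 1.80 leaf leaning back against its stop. Its hinge is stiff: it stays at the angle where it is left. Pushing the leaf takes under 5 N.
- contactor: Loose grey and black contactor, 45 x 74 mm, 77 mm high, standing on the bench behind the trough. Origin: centre of its underside. Leave alone.
- reel: Loose blue wire reel with black flanges, 100 mm across, 60 mm high, standing on the bench beyond the right-hand (-y) end of the trough. Origin: centre of its underside. Leave alone.
- screwdriver: Loose red-handled screwdriver, 200 mm long, lying on the bench about 150 mm in front of the trough's middle, roughly parallel to it. Its x axis runs along it. Leave alone.

How it is judged (in metres and radians):
On the way:
1. the unlatched lid rocks: its back edge is pressed down and its leaf rises (value of joint tip_lid between 0.15 and 1.3 rad), for 0.05 s.
At the end, for the whole second after the job is handed in: The unlatched lid stands open past upright (angle above 1.6 rad of 1.80), at rest and let go; the bystanders stand where they were (within 20 mm) (value of joint tip_lid above 1.6 rad and velocity of joint tip_lid between -0.05 and 0.05 rad/s); the robot touches nothing.
It fails at once if the fingers pressed harder than 40 N on anything (a catch would be forced) (contact force between the fingers and anything else above 40 N).
It fails at once if the lid was pinched: the fingers squeezed its outer and inner faces at once (contact force between the fingers and tip_lid_c0 above 2.5 N and contact force between the fingers and tip_lid_c1 above 2.5 N).
It fails at once if the contactor was moved by more than 20 mm (distance of contactor from where it was at the start of the episode above 0.02 m).
It fails at once if the reel was moved by more than 20 mm (distance of reel from where it was at the start of the episode above 0.02 m).
It fails at once if the screwdriver was moved by more than 20 mm (distance of screwdriver from where it was at the start of the episode above 0.02 m).
It also fails if it takes over 51 s, if anything falls off the work surface, if the arm or the gripper's body presses on something with over 40 N, if the wrist force passes 120 N, or if a joint passes its speed limit or range.

## Working session

There is one attempt and no reset: what is moved stays moved. The work goes in short steps, Python scripts to look and compute and a tool call to move; the robot and the scene stay as the last step left them, time stands still between calls to the robot, and variables do not carry over. Pictures are saved under pics/ and viewed, at most 10 in all, crops included, and the job is handed in when it is done.

Besides the shell and the picture viewer there is one more tool, called after "Request:" by a JSON object that holds its "method" and its "body", one argument or row to a line. drive_tool: Moves the arm, as the interface text tells. Its arguments: {"type":"object","properties":{"moves":{"type":"array"},"grip":{"type":"number"}},"required":["moves"]}

```bash
mkdir -p pics; python3 - <<'E'
from cell import arm
import cv2,numpy as np
print(arm.get_obs(), arm.tip_reach)
for n in("scene","top"):
    im=arm.capture(n); cv2.imwrite(f"pics/{n}0.png",im); print(n,arm.calibration(n))
for q in("trough","contactor","reel","screwdriver"):
    for d in arm.cut_out("top",q)[:2]: print(q,d["confidence"],d["xy"],d["mask"].sum(),cv2.minAreaRect(np.argwhere(d["mask"])[:,::-1].astype(np.float32)))
E
```

```text
{'t': 0.0, 'q': array([-9.04311622e-01,  4.08176169e-02,  8.38329791e-02, -4.58092960e-04,
       -1.61548646e+00, -3.33683610e-01]), 'joint_velocities': array([ 8.88225148e-04, -1.57210959e-04, -1.53388938e-03, -1.08605772e-03,
       -7.27437634e-05,  8.56864922e-04]), 'joint_efforts': array([ 5.15352422e-04, -3.68214154e+01,  3.47408688e+01,  6.93249106e+00,
       -5.28506935e-03,  5.08652448e-06]), 'ee_pos': array([ 195.96470208, -566.71338919,  203.88890133]), 'ee_rot': array([-1.65643535e-01,  9.86185310e-01,  8.44564999e-04, -2.00722111e-04]), 'force': array([ 0.41285886, -0.2475604 , -0.63110708]), 'wrist_torque': array([ 0.04094025,  0.06634339, -0.04024247]), 'gripper_force': 0.0, 'opening': 0.9974080837324661} 11.0
scene {'intrinsics': array([[509.73884249,   0.        , 312.91777606],
       [  0.        , 509.73884249, 232.79868028],
       [  0.        ,   0.        ,   1.        ]]), 'eye': array([1190.38758872,  532.12389231,  804.80808942]), 'orientation': array([ 0.33819817,  0.8417543 , -0.38921539, -0.15994712])}
top {'intrinsics': array([[528.89303799,   0.     
[... 170 characters left out ...]
27150553]), 'orientation': array([ 0.74858611, -0.65418022,  0.07188972, -0.08061597])}
trough 0.55 [320.0, 286.1] 9763 ((322.07586669921875, 276.4649658203125), (276.4688720703125, 99.36172485351562), 12.625837326049805)
contactor 0.88 [359.7, 186.1] 1322 ((359.8402099609375, 187.01547241210938), (41.820457458496094, 34.73686218261719), 39.47245788574219)
contactor 0.45 [320.1, 283.3] 10427 ((322.2320251464844, 275.84344482421875), (277.7696838378906, 98.65470886230469), 13.1906099319458)
reel 0.74 [501.4, 348.4] 3319 ((502.0, 348.5), (59.0, 68.0), 90.0)
screwdriver 0.62 [292.3, 368.0] 980 ((269.76507568359375, 361.0516357421875), (112.92691040039062, 15.152369499206543), 17.35402488708496)
```

View pics/top0.png

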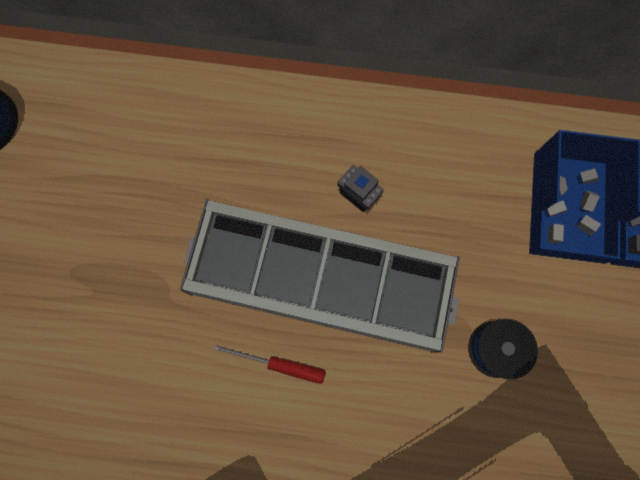

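View pics/scene0.png

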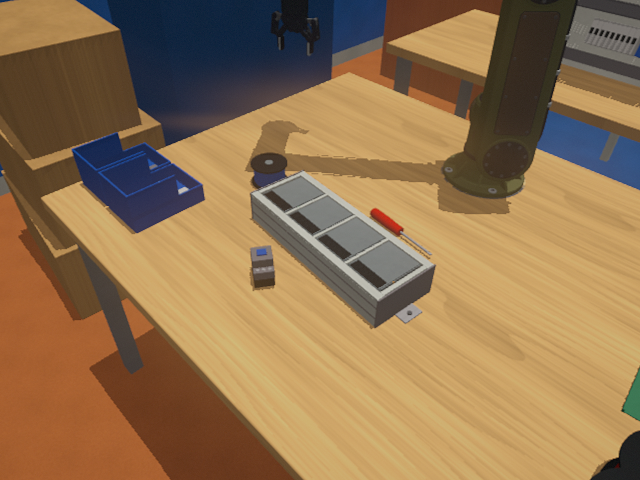

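The top view shows the trough with corners near (208,201), (458,258), (441,350) and (183,291). The black strips sit near (237,227), (297,240), (357,254) and (418,267), with pad1 at the left. The contactor is at (360,187), the reel at (502,348) and the screwdriver around (270,361). The scene view agrees: all lids look shut and alike.

```bash
cat > h.py <<'E'
from cell import arm
import cv2,numpy as np
from scipy.spatial.transform import Rotation as R
def ray(cam,uv,z):
    c=arm.calibration(cam); d=R.from_quat(c["orientation"]).apply(np.linalg.inv(c["intrinsics"])@[*uv,1]); e=np.array(c["eye"])
    return e+d*(z-e[2])/d[2]
E
python3 - <<'E'
from h import *
im=cv2.imread("pics/top0.png"); g=cv2.GaussianBlur(im.max(2),(3,3),0)
poly=np.array([(208,201),(458,258),(441,350),(183,291)]); m=np.zeros(g.shape,np.uint8); cv2.fillPoly(m,[poly],1); m=cv2.erode(m,np.ones((9,9)))
b=((g<55)&(m>0)).astype(np.uint8)
n,l,s,c=cv2.connectedComponentsWithStats(b)
P=[]
for i in range(1,n):
    if s[i,4]>150:
        r=cv2.minAreaRect(np.argwhere(l==i)[:,::-1].astype(np.float32)); p=ray("top",r[0],81); P.append(p); print(s[i],r,p.round(1))
C=[ray("top",p,80)for p in poly]
print(np.round(C,1), [np.linalg.norm(C[i]-C[(i+1)%4]).round(1) for i in range(4)], np.mean(C,0))
for n,uv,z in(("contactor",(360,182),77),("reel",(504,348),60),("sd",(297,370),15),("sdtip",(218,348),5)): print(n,ray("top",uv,z).round(0))
E
```

```text
[213 215  50  24 691] ((238.06866455078125, 226.11158752441406), (48.82560729980469, 14.545768737792969), 13.392496109008789) [602.2  87.5  81. ]
[272 228  51  24 701] ((296.90655517578125, 239.77210998535156), (49.30071258544922, 14.372217178344727), 13.240520477294922) [591.9 -16.2  81. ]
[331 242  51  24 712] ((356.20245361328125, 253.48915100097656), (49.91275405883789, 14.567170143127441), 12.87500286102295) [ 581.8 -119.5   81. ]
[391 255  51  25 727] ((416.3314208984375, 267.2303161621094), (50.518436431884766, 14.540914535522461), 12.994616508483887) [ 571.9 -223.1   81. ]
[[ 639.8  146.9   80. ]
 [ 597.5 -292.    80. ]
 [ 440.6 -276.2   80. ]
 [ 479.4  160.5   80. ]] [np.float64(441.0), np.float64(157.6), np.float64(438.4), np.float64(161.0)] [539.34965514 -65.18758775  80.        ]
contactor [ 711. -111.   77.]
reel [ 459. -385.   60.]
sd [376. -45.  15.]
sdtip [395. 100.   5.]
```

Request:
{"method": "drive_tool", "body": {
  "moves": [-467.6,202.2,0,0,0,0.431,-467.6,202.2,0,0,0,0.431,-467.6,202.2,0,0,0,0.431,-467.6,202.2,0,0,0,0.431,-467.6,202.2,0,0,0,0.431,-467.6,202.2,0,0,0,0.431,-467.6,202.2,0,0,0,0.431,-467.6,202.2,0,0,0,0.431,-467.6,202.2,0,0,0,0.431,-467.6,202.2,0,0,0,0.431,-467.6,202.2,0,0,0,0.431,-467.6,202.2,0,0,0,0.431,-467.6,202.2,0,0,0,0.431,-467.6,202.2,0,0,0,0.431,-467.6,202.2,0,0,0,0.431,-467.6,202.2,30,0,0,0.431,-467.6,202.2,60,0,0,0.431,-467.6,202.2,80,0,0,0.431,-467.6,202.2,80,0,0,0.431,-467.6,202.2,80,0,0,0.431],
  "grip": 0
}}

```text
t: 1.97
ee_pos: [570.9, -224.1, 124.7]
ee_rot: [0.05, 0.999, -0.0, -0.001]
force: [-0.0, 0.5, 0.7]
opening: 0.002
gripper_force: 0.0
```

Request:
{"method": "drive_tool", "body": {
  "moves": [0,0,10,0,0,0,0,0,20,0,0,0,0,0,27,0,0,0,0,0,29,0,0,0,0,0,29,0,0,0,0,0,29,0,0,0]
}}

```text
t: 2.47
ee_pos: [572.0, -223.3, 96.1]
ee_rot: [0.049, 0.999, -0.0, 0.0]
force: [-0.4, 0.1, -0.4]
opening: 0.0
gripper_force: 0.0
```

```bash
python3 - <<'E'
from h import *
print(arm.get_obs()["ee_pos"],arm.get_obs()["force"])
a=arm.capture("wrist");b=arm.capture("scene")[130:370,200:520]
cv2.imwrite("pics/w1.png",np.hstack([cv2.resize(a,(400,300)),cv2.resize(b,(400,300))]))
E
```

```text
[ 572.02583987 -223.25889513   96.09565966] [-0.4086562   0.06365987 -0.42260128]
```

View pics/w1.png

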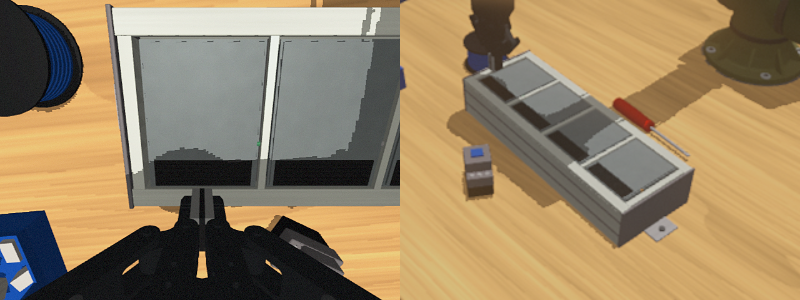

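```bash
python3 - <<'E'
from h import *
c=arm.calibration("wrist");r=R.from_quat(c["orientation"]);K=c["intrinsics"];o=arm.get_obs();t=R.from_quat(o["ee_rot"])
pr=lambda p:((q:=K@r.inv().apply(p-np.array(c["eye"])))[:2]/q[2]).round(0)
print(c["eye"],r.as_matrix()[:,2])
for d in([0,0,0],[0,0,11],[11,0,11],[-11,0,11],[11,0,24]): print(d,pr(o["ee_pos"]+t.apply(d)))
O=np.array([541.2,-63.3,0]);T=R.from_euler("z",-.0972)
for p in([34,-156,81],[58,-156,81],[58,-198,81],[80,-220,80],[-80,-220,80]):print(p,pr(O+T.apply(p)))
s=arm.calibration("scene")
E
```

```text
[ 488.27931006 -214.70069405  266.14026944] [ 0.32727455 -0.03266687 -0.94436447]
[0, 0, 0] [323. 290.]
[0, 0, 11] [323. 281.]
[11, 0, 11] [323. 262.]
[-11, 0, 11] [323. 300.]
[11, 0, 24] [323. 253.]
[34, -156, 81] [323. 257.]
[58, -156, 81] [323. 297.]
[58, -198, 81] [248. 297.]
[80, -220, 80] [213. 330.]
[-80, -220, 80] [176.  13.]
```

```bash
python3 - <<'E'
from h import *
a=arm.capture("wrist")[220:360,240:420].astype(float)
a=255*(np.clip(a/90,0,1))**.5
cv2.imwrite("pics/w2.png",cv2.resize(a.astype(np.uint8),(720,560),interpolation=cv2.INTER_NEAREST))
E
```

```text
(no output)
```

View pics/w2.png

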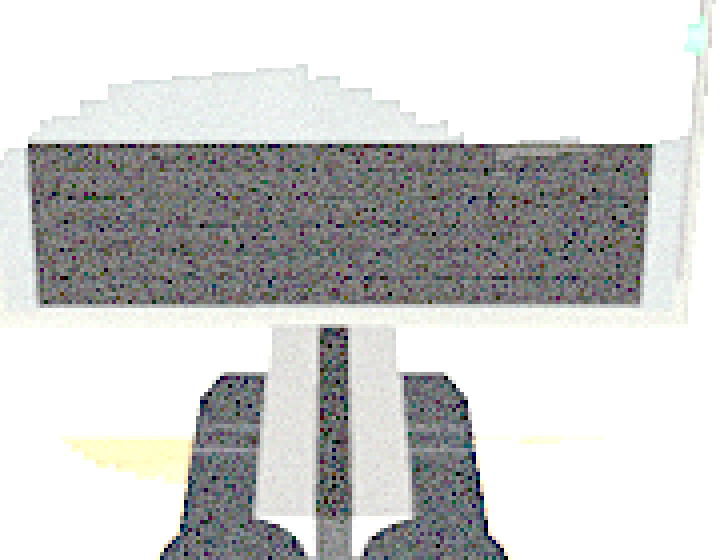

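```bash
python3 - <<'E'
from h import *
a=arm.capture("scene");o=arm.get_obs();t=R.from_quat(o["ee_rot"])
c=arm.calibration("scene");r=R.from_quat(c["orientation"]);K=c["intrinsics"]
pr=lambda p:((q:=K@r.inv().apply(p-np.array(c["eye"])))[:2]/q[2])
x0,y0=230,130
b=cv2.resize(a[y0:y0+120,x0:x0+160],(800,600),interpolation=cv2.INTER_CUBIC).astype(float)
b=(255*np.clip(b/160,0,1)**.6).astype(np.uint8)
O=np.array([541.2,-63.3,0]);T=R.from_euler("z",-.0972)
def dot(p,col): u=(pr(p)-[x0,y0]+.5)*5; print(u.round(0)); cv2.circle(b,tuple(int(v) for v in u),3,col,-1)
for d in([0,0,0],[0,0,11],[11,0,11],[-11,0,11]): dot(o["ee_pos"]+t.apply(d),(0,0,255))
for p in([34,-198,81],[58,-198,81],[34,-114,81],[58,-114,81],[80,-220,80]): dot(O+T.apply(p),(0,255,0))
cv2.imwrite("pics/s2.png",b)
E
```

```text
[240. 330.]
[241. 349.]
[260. 340.]
[222. 357.]
[213. 306.]
[172. 324.]
[316. 389.]
[274. 408.]
[108. 321.]
```

View pics/s2.png

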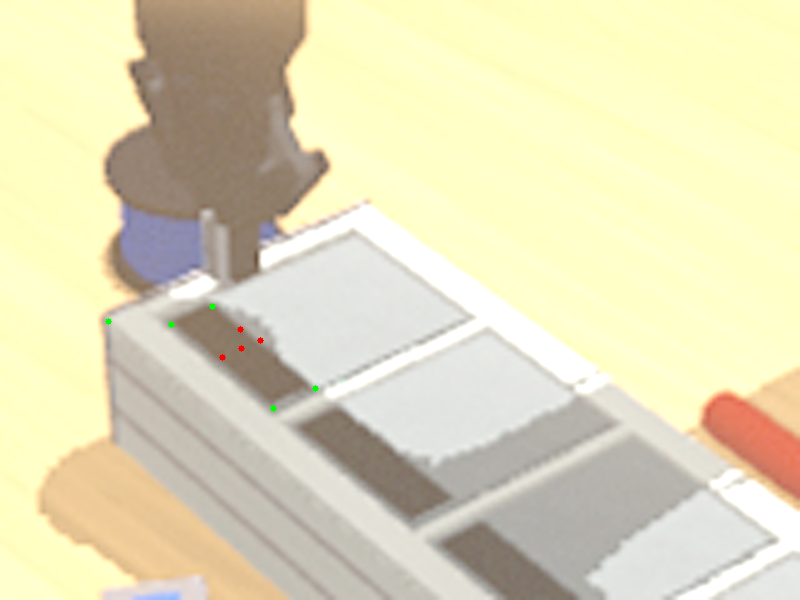

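```bash
python3 - <<'E'
from h import *
L=[]
for n,uv in(("scene",(230+238/5,130+280/5)),("wrist",(323.5,301)),("wrist",(323.5,305))):
    c=arm.calibration(n);d=R.from_quat(c["orientation"]).apply(np.linalg.inv(c["intrinsics"])@[*uv,1]);L.append((np.array(c["eye"]),d/np.linalg.norm(d)))
for j in(1,2):
    (e,d),(f,g)=L[0],L[j]
    s=np.linalg.lstsq(np.c_[d,-g],f-e,rcond=None)[0];print(e+d*s[0],f+g*s[1])
print(arm.get_obs()["ee_pos"],arm.tip_reach,[n for n in dir(arm) if n[0]!="_"])
E
```

```text
[ 568.74439586 -225.65489549  120.5877848 ] [ 566.18850702 -222.17410474  119.05491813]
[ 569.40632853 -224.8480041   121.31635028] [ 567.56347736 -222.31148632  120.18144756]
[ 572.19707862 -223.18668845   96.41443955] 11.0 ['Unreachable', 'calibration', 'capture', 'cut_out', 'get_obs', 'sign_off', 'tip_reach']
```

Both views triangulate the fingertips at z≈120, about 24 mm above the reported TCP. By tip_reach they should be at 85. I'll descend in small steps and let the force show where contact really is.

Request:
{"method": "drive_tool", "body": {
  "moves": [0,0,1,0,0,0,0,0,2,0,0,0,0,0,3,0,0,0,0,0,4,0,0,0,0,0,4,0,0,0]
}}

```text
t: 3.08
ee_pos: [571.8, -223.1, 91.5]
ee_rot: [0.049, 0.999, 0.0, -0.0]
force: [0.1, 0.2, -0.7]
opening: 0.001
gripper_force: 0.0
```

Request:
{"method": "drive_tool", "body": {
  "moves": [0,0,1,0,0,0,0,0,2,0,0,0,0,0,2,0,0,0,0,0,2,0,0,0]
}}

```text
t: 3.42
ee_pos: [571.9, -223.2, 89.8]
ee_rot: [0.049, 0.999, 0.0, -0.0]
force: [0.4, 0.2, 0.1]
opening: 0.001
gripper_force: 0.0
```

Request:
{"method": "drive_tool", "body": {
  "moves": [0,0,1,0,0,0,0,0,1,0,0,0,0,0,1,0,0,0]
}}

```text
t: 3.67
ee_pos: [571.9, -223.2, 88.8]
ee_rot: [0.049, 0.999, 0.0, -0.0]
force: [-0.5, 0.3, 0.4]
opening: 0.002
gripper_force: 0.0
```

Request:
{"method": "drive_tool", "body": {
  "moves": [0,0,3,0,0,0,0,0,6,0,0,0,0,0,9,0,0,0,0,0,12,0,0,0,0,0,12,0,0,0]
}}

```text
t: 4.08
ee_pos: [571.4, -223.0, 75.7]
ee_rot: [0.049, 0.999, 0.0, -0.001]
force: [-0.5, 0.1, -0.3]
opening: 0.003
gripper_force: 0.0
```

```bash
python3 - <<'E'
from h import *
w=arm.capture("wrist")[220:370,220:420];s=arm.capture("scene")[150:210,240:320]
f=lambda a:(255*np.clip(cv2.resize(a,(400,300),interpolation=cv2.INTER_CUBIC)/140.,0,1)**.6).astype(np.uint8)
cv2.imwrite("pics/p5.png",np.hstack([f(w),f(s)]));print(arm.get_obs()["ee_pos"],arm.get_obs()["force"])
E
```

```text
[ 571.77527053 -223.21232256   76.64007923] [ 0.13816267 -0.2294943  -0.21799474]
```

View pics/p5.png

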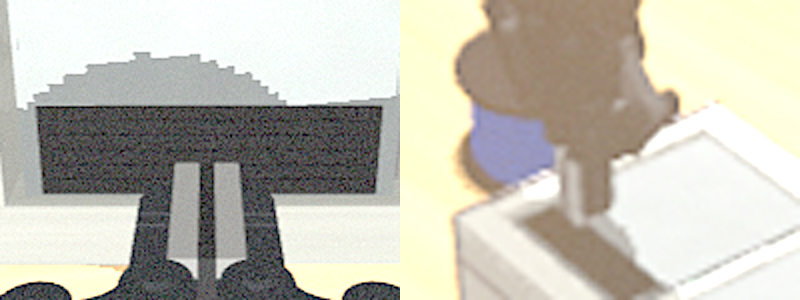

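The fingertips are still about 15 mm above the strip and are centred over it. I'll keep lowering and probing.

Request:
{"method": "drive_tool", "body": {
  "moves": [0,0,3,0,0,0,0,0,6,0,0,0,0,0,9,0,0,0,0,0,11,0,0,0,0,0,11,0,0,0]
}}

```text
t: 4.6
ee_pos: [571.5, -223.1, 65.0]
ee_rot: [0.049, 0.999, 0.0, -0.001]
force: [-0.1, 0.2, -0.3]
opening: -0.002
gripper_force: 0.0
```

Request:
{"method": "drive_tool", "body": {
  "moves": [0,0,1,0,0,0,0,0,2,0,0,0,0,0,2.5,0,0,0,0,0,2.5,0,0,0]
}}

```text
t: 4.93
ee_pos: [571.9, -223.2, 63.3]
ee_rot: [0.049, 0.999, 0.0, -0.0]
force: [0.5, -0.2, -0.4]
opening: -0.0
gripper_force: 0.0
```

Request:
{"method": "drive_tool", "body": {
  "moves": [0,0,1,0,0,0,0,0,2,0,0,0,0,0,2,0,0,0]
}}

```text
t: 5.18
ee_pos: [571.8, -223.1, 61.1]
ee_rot: [0.049, 0.999, 0.0, -0.0]
force: [-0.2, 0.4, -1.0]
opening: -0.001
gripper_force: 0.0
```

Request:
{"method": "drive_tool", "body": {
  "moves": [0,0,1,0,0,0,0,0,2,0,0,0,0,0,2,0,0,0]
}}

```text
t: 5.43
ee_pos: [571.8, -223.1, 59.0]
ee_rot: [0.049, 0.999, 0.0, -0.0]
force: [-0.1, -0.7, -0.1]
opening: 0.001
gripper_force: 0.0
```

Request:
{"method": "drive_tool", "body": {
  "moves": [0,0,1,0,0,0,0,0,2,0,0,0,0,0,2,0,0,0]
}}

```text
t: 5.68
ee_pos: [571.8, -223.1, 57.0]
ee_rot: [0.049, 0.999, 0.0, -0.0]
force: [0.6, 0.0, 0.1]
opening: 0.002
gripper_force: 0.0
```

Request:
{"method": "drive_tool", "body": {
  "moves": [0,0,1,0,0,0,0,0,2,0,0,0,0,0,2,0,0,0]
}}

```text
t: 5.93
ee_pos: [571.8, -223.1, 55.1]
ee_rot: [0.049, 0.999, 0.0, -0.0]
force: [-0.2, -0.5, 0.5]
opening: -0.001
gripper_force: 0.0
```

```bash
python3 - <<'E'
from h import *
w=arm.capture("wrist")[220:370,220:420];s=arm.capture("scene")[150:210,240:320]
f=lambda a:(255*np.clip(cv2.resize(a,(400,300),interpolation=cv2.INTER_CUBIC)/140.,0,1)**.6).astype(np.uint8)
cv2.imwrite("pics/p6.png",np.hstack([f(w),f(s)]));print(arm.get_obs()["ee_pos"],arm.get_obs()["force"])
E
```

```text
[ 571.88015483 -223.17616059   55.29214862] [-0.01432663 -0.63787367  0.05135448]
```

View pics/p6.png

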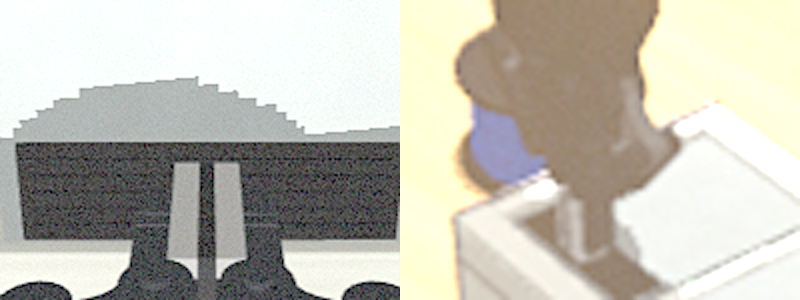

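The tip looks to be within a couple of mm of the strip, so I continue in 2 mm steps.

Request:
{"method": "drive_tool", "body": {
  "moves": [0,0,1,0,0,0,0,0,2,0,0,0,0,0,2,0,0,0]
}}

```text
t: 6.28
ee_pos: [572.1, -223.3, 54.4]
ee_rot: [0.049, 0.999, -0.0, 0.0]
force: [-2.9, 1.6, 5.1]
opening: -0.001
gripper_force: 2.4
```

Request:
{"method": "drive_tool", "body": {
  "moves": [0,0,1,0,0,0,0,0,2,0,0,0,0,0,2,0,0,0]
}}

```text
t: 6.53
ee_pos: [572.3, -223.4, 53.8]
ee_rot: [0.049, 0.999, -0.0, 0.001]
force: [-5.0, 3.6, 11.1]
opening: 0.003
gripper_force: 5.2
```

Contact comes at TCP z≈55. The force rises to 11 N within about 1 mm of give, so lid 4 is latched. On to lid 3, lifting first.

Request:
{"method": "drive_tool", "body": {
  "moves": [0,0,-10,0,0,0,0,0,-15,0,0,0,0,30,-15,0,0,0,0,60,-15,0,0,0,0,90,-15,0,0,0,0,104,-15,0,0,0,0,104,-15,0,0,0,0,104,-10,0,0,0,0,104,-6,0,0,0,0,104,-5,0,0,0,0,104,-5,0,0,0]
}}

```text
t: 7.45
ee_pos: [581.5, -120.6, 55.4]
ee_rot: [0.05, 0.999, -0.0, -0.001]
force: [-0.8, 0.8, 0.2]
opening: -0.004
gripper_force: 0.0
```

Request:
{"method": "drive_tool", "body": {
  "moves": [0,0,2,0,0,0,0,0,3,0,0,0,0,0,4,0,0,0,0,0,5,0,0,0,0,0,5,0,0,0]
}}

```text
t: 7.87
ee_pos: [582.3, -120.6, 53.8]
ee_rot: [0.049, 0.999, -0.001, 0.001]
force: [-5.3, 0.1, 10.7]
opening: -0.001
gripper_force: 5.1
```

Lid 3 is latched too (10.7 N at the same height). Lid 2 next.

Request:
{"method": "drive_tool", "body": {
  "moves": [0,0,-10,0,0,0,0,0,-15,0,0,0,0,30,-15,0,0,0,0,60,-15,0,0,0,0,90,-15,0,0,0,0,104,-15,0,0,0,0,104,-15,0,0,0,0,104,-10,0,0,0,0,104,-6,0,0,0,0,104,-5,0,0,0,0,104,-5,0,0,0]
}}

```text
t: 8.78
ee_pos: [591.8, -17.2, 55.5]
ee_rot: [0.05, 0.999, -0.0, -0.001]
force: [-0.1, 0.5, 0.4]
opening: -0.002
gripper_force: 0.0
```

Request:
{"method": "drive_tool", "body": {
  "moves": [0,0,2,0,0,0,0,0,3,0,0,0,0,0,4,0,0,0,0,0,5,0,0,0,0,0,5,0,0,0]
}}

```text
t: 9.2
ee_pos: [592.7, -16.8, 52.0]
ee_rot: [0.049, 0.999, -0.0, 0.001]
force: [0.5, -2.5, 4.1]
opening: -0.002
gripper_force: 2.1
```

Lid 2 gives way freely at about 4 N, so it's the unlatched one. I press it down further.

Request:
{"method": "drive_tool", "body": {
  "moves": [0,0,1.5,0,0,0,0,0,3,0,0,0,0,0,4.5,0,0,0,0,0,5,0,0,0,0,0,5,0,0,0]
}}

```text
t: 9.62
ee_pos: [592.3, -16.1, 46.2]
ee_rot: [0.049, 0.999, 0.0, -0.0]
force: [0.6, -2.1, 2.8]
opening: 0.001
gripper_force: 1.6
```

Request:
{"method": "drive_tool", "body": {
  "moves": [0,0,1.5,0,0,0,0,0,3,0,0,0,0,0,4.5,0,0,0,0,0,6,0,0,0,0,0,7,0,0,0,0,0,7,0,0,0]
}}

```text
t: 10.12
ee_pos: [592.2, -15.8, 38.9]
ee_rot: [0.049, 0.999, 0.0, -0.0]
force: [1.2, 1.3, 2.7]
opening: -0.002
gripper_force: 1.2
```

```bash
python3 - <<'E'
from h import *
w=arm.capture("wrist");s=arm.capture("scene")[130:330,250:450]
f=lambda a:(255*np.clip(cv2.resize(a,(400,300) if a is w else (400,400),interpolation=cv2.INTER_CUBIC)/170.,0,1)**.7).astype(np.uint8)
cv2.imwrite("pics/p8.png",np.hstack([np.vstack([f(w),np.zeros((100,400,3),np.uint8)]),f(s)]))
E
```

```text
(no output)
```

View pics/p8.png

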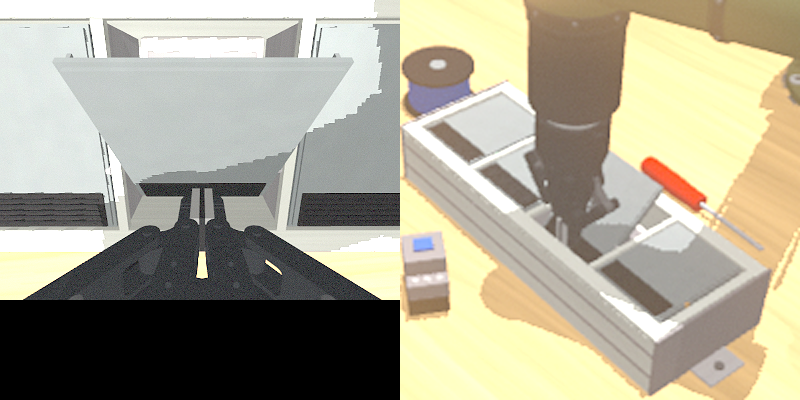

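```bash
python3 - <<'E'
from h import *
c=arm.calibration("wrist");K=np.array(c["intrinsics"]);T=R.from_euler("z",-.0972);O=np.array([541.2,-63.3,0])
d=T.inv().apply(R.from_quat(c["orientation"]).apply(np.linalg.inv(K)@[325,95,1]));e=T.inv().apply(np.array(c["eye"])-O)
s=np.linspace(0,300,3001);P=e+d/np.linalg.norm(d)*s[:,None];r=np.hypot(P[:,0]-20,P[:,2]-78)
for i in np.where(np.diff(np.sign(r-80)))[0]: print(P[i],np.arctan2(P[i,2]-78,20-P[i,0]))
print("eye",e,"f",K[0,0],"depth from width",94*K[0,0]/477)
print("tcp in trough",T.inv().apply(arm.get_obs()["ee_pos"]-O))
E
```

```text
[-41.72419611  52.93207538 128.93802866] 0.6899500896885902
[-46.21499537  53.48928544  33.14485438] -0.5954080760469667
eye [-37.98732665  52.46841154 208.64913719] f 370.48664442209025 depth from width 73.00994669953141
tcp in trough [46.21326063 52.22894824 38.9375822 ]
```

The lid is at 0.69 rad (leaf edge near trough x −42, z 129). I lift clear, go to the front of the leaf and lower the tip to z≈109.

Request:
{"method": "drive_tool", "body": {
  "moves": [0,0,-20,0,0,0,0,0,-50,0,0,0,0,0,-86,0,0,0,0,0,-90,0,0,0,0,0,-90,0,0,0,35,0,-90,0,0,0,70,0,-90,0,0,0,105,0,-90,0,0,0,119,0,-90,0,0,0,119,0,-90,0,0,0,119,0,-70,0,0,0,119,0,-50,0,0,0,119,0,-43,0,0,0,119,0,-43,0,0,0,119,0,-43,0,0,0]
}}

```text
t: 11.47
ee_pos: [473.8, -4.8, 82.1]
ee_rot: [0.049, 0.999, -0.001, -0.001]
force: [-0.1, 0.4, 0.2]
opening: 0.003
gripper_force: 0.0
```

Request:
{"method": "drive_tool", "body": {
  "moves": [-8,0,0,0,0,0,-16,0,0,0,0,0,-22,0,-2,0,0,0,-28,0,-4,0,0,0,-34,0,-6,0,0,0,-40,0,-10,0,0,0,-46,0,-13,0,0,0,-46,0,-13,0,0,0]
}}

```text
t: 12.13
ee_pos: [521.1, -9.1, 96.0]
ee_rot: [0.049, 0.999, 0.0, 0.001]
force: [0.4, 0.4, -0.9]
opening: 0.001
gripper_force: 0.0
```

Request:
{"method": "drive_tool", "body": {
  "moves": [-6,0,-3,0,0,0,-12,0,-6,0,0,0,-18,0,-9,0,0,0,-24,0,-12,0,0,0,-30,0,-13,0,0,0,-30,0,-13,0,0,0]
}}

```text
t: 12.63
ee_pos: [550.7, -12.1, 108.7]
ee_rot: [0.049, 0.999, -0.0, 0.0]
force: [-0.2, 1.2, -0.6]
opening: -0.001
gripper_force: 0.0
```

```bash
python3 - <<'E'
from h import *
print(arm.get_obs()["force"])
w=arm.capture("wrist");s=arm.capture("scene")[130:330,250:450]
f=lambda a:(255*np.clip(cv2.resize(a,(400,300) if a is w else (400,400),interpolation=cv2.INTER_CUBIC)/170.,0,1)**.7).astype(np.uint8)
cv2.imwrite("pics/p9.png",np.hstack([np.vstack([f(w),np.zeros((100,400,3),np.uint8)]),f(s)]))
E
```

```text
[-0.23071268  1.18320579 -0.56782251]
```

View pics/p9.png

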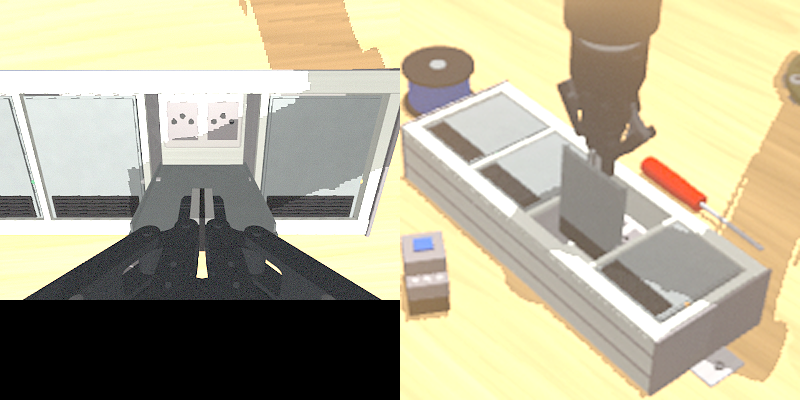

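The leaf is nearly upright with the fingers in front of it. I'll keep pushing back towards the stop and watch the force.

Request:
{"method": "drive_tool", "body": {
  "moves": [-4,0,0,0,0,0,-8,0,0,0,0,0,-11,0,0,0,0,0,-14,0,0,0,0,0,-14,0,0,0,0,0]
}}

```text
t: 13.15
ee_pos: [563.8, -13.4, 108.1]
ee_rot: [0.049, 0.999, -0.0, -0.0]
force: [-0.3, -0.3, 0.3]
opening: -0.001
gripper_force: 0.0
```

Request:
{"method": "drive_tool", "body": {
  "moves": [-2,0,0,0,0,0,-4,0,0,0,0,0,-4,0,0,0,0,0]
}}

```text
t: 13.4
ee_pos: [566.2, -13.7, 108.2]
ee_rot: [0.049, 0.999, -0.0, -0.002]
force: [-7.1, 1.7, 1.5]
opening: -0.001
gripper_force: 3.7
```

Request:
{"method": "drive_tool", "body": {
  "moves": [-2,0,0,0,0,0,-3,0,0,0,0,0,-3,0,0,0,0,0]
}}

```text
t: 13.65
ee_pos: [566.5, -13.8, 108.1]
ee_rot: [0.049, 0.999, -0.0, -0.005]
force: [-20.5, 4.6, 7.7]
opening: -0.001
gripper_force: 10.6
```

It's on its stop: 20 N with no further motion, at trough x≈20 as predicted. I back off and lift clear.

Request:
{"method": "drive_tool", "body": {
  "moves": [5,0,0,0,0,0,20,0,0,0,0,0,45,0,0,0,0,0,75,0,-10,0,0,0,100,0,-50,0,0,0,100,0,-90,0,0,0,100,0,-90,0,0,0,100,0,-90,0,0,0]
}}

```text
t: 14.32
ee_pos: [472.5, -3.9, 202.7]
ee_rot: [0.049, 0.999, 0.001, 0.004]
force: [0.1, -0.2, -0.6]
opening: -0.005
gripper_force: 0.0
```

```bash
python3 - <<'E'
from h import *
print(arm.get_obs()["force"])
s=arm.capture("scene");f=(255*np.clip(s[130:330,250:450]/170.,0,1)**.7).astype(np.uint8)
cv2.imwrite("pics/p10.png",cv2.resize(f,(600,600),interpolation=cv2.INTER_CUBIC))
E
```

```text
[ 0.09112898 -0.24231677 -0.55298822]
```

View pics/p10.png

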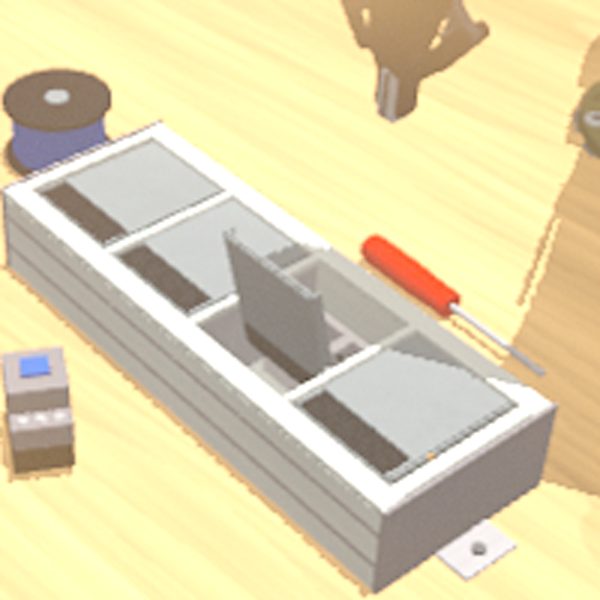

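The lid stands open, leaning back past upright. The gripper is clear of everything and the bystanders are where they were.

```bash
python3 -c "
from cell import arm
print(arm.sign_off())"
```

```text
the job is handed in; nothing more can be done
None
```

Lid 2 (trough y = +52) was the unlatched one. I pushed it back against its stop, left it standing open and handed the job in; lids 3 and 4 tested latched, and lid 1 and the bystanders were not touched.

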